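Close up the coin cups and shut the till

ROBOT

A 7-joint arm with a two-finger parallel gripper is mounted at the origin on the work surface. World frame = base frame: x ahead of the robot, y to its left, z up, the work surface at z = 0. Lengths are in mm, angles in rad, forces in N, time in s.
With the tool pointing down it reaches from about 400 to 900 mm from the base axis. Payload 5.5 kg.
Tool frame: the origin (TCP) lies between the finger pads; the fingertips stand 22 mm ahead of it and the grasp point (between the pads) lies 3 mm ahead of it (bot.tcp_to_tips is the distance from the TCP to the fingertips, in mm); z points along the fingers, y is the direction in which the jaws open and shut (so a half turn about z gives the same grasp; the last joint's range is limited). The gripper opens to 92 mm and grips with 3 to 60 N. Pads are 19 mm wide; open, the fingers measure 130 mm over their backs; the gripper's body (75 mm by 190 mm) begins 47 mm behind the grasp point.
Start: joints at [1.478, 0.501, -0.427, 1.55, 0.221, 1.138, -0.21], TCP at [226.453, -609.277, 248.729] pointing down, gripper open.
Joint ranges: [-2.88, 2.88], [-0.31, 2.03], [-1.54, 1.56], [0.2, 2.42], [-1.41, 4.55], [0.19, 2.02], [-2.57, 2.57]. Speed limits (rad/s): [2.57, 2.57, 3.14, 3.14, 3.14, 3.14, 3.14].

INTERFACE

Orientations are given as a unit quaternion [w, x, y, z].
In Python, from cell import bot gives the robot as it stands.
- The arm moves only by the tool drive_tool, never from a script. Its argument "targets" is a list of rows, each an object of numbers: "x", "y", "z": the shift along the tool's x, y, z in cm; "wx", "wy", "wz": the turn, a rotation vector about the tool's x, y, z in degrees. A call has exactly 10 rows; each row is the pose to reach, as a shift and turn from the pose measured when the call began, along the tool's axes at that moment; what a row does not reach only later rows make up. A row lasts 1/8 s, in which the tool goes at most 62.5 mm and 10.7 degrees, less where a joint would pass 70% of its speed; a pose out of reach is approached as far as the arm can. A call with a gripper value outside its range is refused whole. "gripper" is the finger opening in cm, from 0 to 9.18, set as the call begins (left out, the last holds). The fingers move at their own pace and stop on an object; "newtons" is the grip in N (left out, the last holds). Time passes only in rows, so rows that repeat a pose let the fingers close, or fill a call up. It gives the time, the measured TCP pose, the force and the opening at its end, in the units of the state.
- bot.observe(): the state, without advancing time (a new reading comes with each control period).
- bot.grab_frame(name): name is "scene" or "top"; returns a dict with "frame" (384x512x3 uint8, red, green, blue), "camera_matrix" (3x3 intrinsics, pixels), "origin" and "attitude" of the camera in the world. Camera axes: x right, y up, looking along -z (the intrinsics and any distortion apply to the point x, -y, -z); pixel columns grow to the right and rows downward; lengths in mm; the calibration is good to about 2 mm. A picture is of the moment at which its call begins. There is no depth.
- bot.hand_in(): hands the job in, once; it reports no verdict.
The state is a dict: "clock": time; "q": joint angles; "joint_velocities": joint speeds; "joint_torque": joint torques, N m; "tool_pos": TCP position; "tcp_rot": TCP orientation; "contact_force": force on the tool from outside, world axes, zero at the start; "ft_torque": the same for the moment, N m; "finger_gap": finger opening in mm.
Only numpy, scipy, OpenCV 4.12 (cv2) and the standard library are available. Lean on these libraries where they do the work, as an engineer would, in place of code of your own. Each camera call takes 0.05 s, during which the arm holds its last target. There are 200 camera calls.

TASK

Get the cash drawer ready to lock up: with the fingertips, push the whole row of five coin cups along its rail as one train until it is fully home against the red end stop at the left, then push the drawer fully shut. Only push - do not lift, tip or carry the cups - and leave alone the spare coin cup on the desk, the coin roll in its compartment and everything else; finish clear of the till.

Things in the scene. Friction and masses are not known exactly. Their poses are not given: they have to be found in the camera images.
- drawer (a joint): opening of the cash drawer in m: 0 = shut, 0.18 = fully out, as it starts. It slides level out of a low dark steel till on friction runners, needs about 3 to 6 N at an easy pace, has no spring or latch, and stays where it is left
- lid_edge (a point): middle of the front upper edge of the fixed till housing (410 wide, 420 deep, top 86 mm above the desk); x points back over its lid, y left as seen from the robot. The lid is bare for 170 mm behind this edge, then carries a card terminal and a rubber mat up to 35 mm high
- front_mid (a point): middle of the outer face of the drawer's front panel, 45 mm above the desk; x points square into the till (the way to push it shut), y along the panel to the left as seen from the robot, z up. The plain dark panel has no handle: 410 mm long, 9 to 81 mm above the desk, 16 mm thick
- rail_stop (a point): on the face of the red end stop (40 mm high) that the row must meet, at the drawer's inner floor (16 mm above the desk), on the rail's centre line; moves with the drawer. y points along the rail from its free end to the stop (left as seen from the robot), x square into the till, z up
- cup1_mid (a point): centre (half-way up) of the coin cup nearest the stop: open black plastic box with coins, 78 mm across the rail, 40 mm along it, 48 mm high, walls 3 mm, 0.11 to 0.22 kg, standing on the drawer's floor; axes as rail_stop. Starts 45 to 80 mm short of the stop. Home, cup number n has its centre 40 mm x (n - 0.5) short of the stop face
- cup2_mid (a point): centre of the second coin cup, same size, touching the first. Pushing the whole row takes about 3 to 8 N
- cup3_mid (a point): centre of the third coin cup, same size. The rail it stands on is two aluminium guides 14 mm high, 80 mm apart, running 368 mm from the stop to the drawer's right side wall (44 mm high above the inner floor)
- cup4_mid (a point): centre of the fourth coin cup, same size. The drawer's front panel (65 mm high above the inner floor on this side) is 52 mm to the robot's side of the rail's centre line; a 40 mm high divider is 50 mm to the far side
- cup5_mid (a point): centre of the last coin cup, farthest from the stop, same size: its outer side, 78 mm wide and 48 mm high, is the one to push. At the start 88 to 123 mm of free rail lie behind it
- spare_cup: a sixth coin cup of the same kind, standing on the desk to the left of the till, not part of the row; leave alone. Origin under its centre
- coin_roll: a paper coin roll, 25 mm across and 50 mm long, lying in a note compartment of the drawer just behind the cup rail, left of the middle; it rides with the drawer; leave alone
- mug: red mug, 95 mm high, on the desk to the right; leave alone. Origin under its centre
- tumbler: drinking glass, 120 mm high, on the desk to the right; leave alone. Origin under its centre
- mouse: black computer mouse, 110 x 62 x 27 mm, on the desk to the right; leave alone
- microphone: hand microphone lying on a black cradle, 215 mm long, 81 mm high, on the desk to the right; leave alone
- calculator: grey pocket calculator, 150 x 85 x 17 mm, on the desk to the left; leave alone
- stapler: blue stapler, 128 x 35 x 52 mm, on the desk to the left; leave alone
There are look-alikes about, which are no part of the job. What is shaped like the part that bears cup3_mid but pink is not meant.

How it is judged (in metres and radians):
On the way, in this order (a step that is already met when the one before it is completed fails the run):
1. all five cups are home in one row against the red end stop (y of cup1_mid in the frame of rail_stop above -0.024 m and z of each of cup1_mid, cup2_mid, cup3_mid, cup4_mid, cup5_mid in the frame of rail_stop below 0.032 m and y of cup2_mid in the frame of rail_stop above -0.064 m and y of cup3_mid in the frame of rail_stop above -0.104 m and y of cup4_mid in the frame of rail_stop above -0.144 m and y of cup5_mid in the frame of rail_stop above -0.184 m), for 0.2 s.
2. the drawer is pushed shut (value of joint drawer below 0.005 m), for 0.2 s.
At the end, for the whole second after the job is handed in: The drawer is shut (within 6 mm) and at rest, and inside it the five cups stand on the rail in one closed row against the red end stop (each within 4 mm of its home place along the rail). The row must have been home before the drawer was shut (all of step 1 and value of joint drawer below 0.006 m and velocity of joint drawer between -0.01 and 0.01 m/s); the robot touches nothing.
It fails at once if a coin cup of the row is lifted (more than 12 mm) (z of any of cup1_mid, cup2_mid, cup3_mid, cup4_mid, cup5_mid in the frame of rail_stop above 0.036 m).
It fails at once if a coin cup of the row is tipped (more than 17 degrees) (angle between any of cup1_mid, cup2_mid, cup3_mid, cup4_mid, cup5_mid's own z axis and vertical above 0.3 rad).
It fails at once if the spare coin cup is moved (more than 15 mm) (distance of spare_cup from where it was at the start of the episode above 0.015 m).
It fails at once if the coin roll is lifted out of its compartment (z of coin_roll in the frame of rail_stop above 0.035 m).
It fails at once if something else on the desk is disturbed (moved more than 25 mm) (distance of any of mug, tumbler, mouse, microphone, calculator, stapler from where it was at the start of the episode above 0.025 m).
It also fails if it takes over 51 s, if anything falls off the work surface, if the arm or the gripper's body presses on something with over 40 N, if the wrist force passes 120 N, or if a joint passes its speed limit or range.

## Working session

There is one attempt and no reset: what is moved stays moved. The work goes in short steps, Python scripts to look and compute and a tool call to move; the robot and the scene stay as the last step left them, time stands still between calls to the robot, and variables do not carry over. Pictures are saved under pics/ and viewed, about 8 in all and at most 12, crops included, and the job is handed in when it is done.

Besides the shell and the picture viewer there is one more tool, called after ">>>" as name(argument=value, ...), one argument or row to a line, values as JSON. drive_tool: Moves the arm, as the interface text tells. Its arguments: {"type":"object","properties":{"targets":{"type":"array"},"gripper":{"type":"number"},"newtons":{"type":"number"}},"required":["targets"]}

```bash
mkdir -p pics; ls; python3 - <<'E'
from cell import bot
import cv2,numpy as np
print(bot.observe())
for n in("scene","top"):
    d=bot.grab_frame(n); cv2.imwrite(f"pics/{n}0.png",d["frame"][...,::-1]); np.savez(f"{n}0.npz",**d)
    print(n,d["camera_matrix"],d["origin"],d["attitude"],[k for k in d])
E
```

```text
pics
{'clock': 0.0, 'q': array([ 1.47821906,  0.5018275 , -0.42681277,  1.55141776,  0.22081878,
        1.13827146, -0.21027482]), 'joint_velocities': array([ 6.25101414e-04,  6.51579130e-05, -1.50570142e-04,  4.89840828e-05,
        2.09649579e-03,  1.18008575e-05,  8.05180678e-04]), 'joint_torque': array([ 3.55630727e-04, -5.66600668e+01, -5.81593618e+00, -2.79110044e+01,
       -6.86205737e-02,  3.10895406e-02,  2.14985530e-04]), 'tool_pos': array([ 226.15328348, -608.71682374,  247.70637865]), 'tcp_rot': array([-9.21928230e-04,  9.84210184e-01,  1.77001259e-01, -1.33362523e-04]), 'contact_force': array([ 0.34765704, -0.20707426, -0.08594486]), 'ft_torque': array([-0.02676632,  0.00388593, -0.00269709]), 'finger_gap': 91.80182530260673}
scene [[447.7872759   0.        262.8460656]
 [  0.        447.7872759 196.222374 ]
 [  0.          0.          1.       ]] [1473.36165981   98.6096998  1284.84134306] [0.62087731 0.22068966 0.24992392 0.70946844] ['frame', 'camera_matrix', 'origin', 'attitude']
top [[475.9633355    0.         262.06395875]
 [  0.         475.9633355  196.04358501]
 [  0.           0.           1.        ]] [ 378.49163367  -39.89515954 1687.480347  ] [ 0.71121226  0.0332029  -0.02495754 -0.70174911] ['frame', 'camera_matrix', 'origin', 'attitude']
```

```bash
python3 - <<'E'
import cv2
for n in("scene","top"):
    a=cv2.imread(f"pics/{n}0.png"); cv2.imwrite(f"pics/{n}0b.png",cv2.resize(a,(800,600),interpolation=cv2.INTER_CUBIC))
E
```

```text
(no output)
```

View pics/top0b.png

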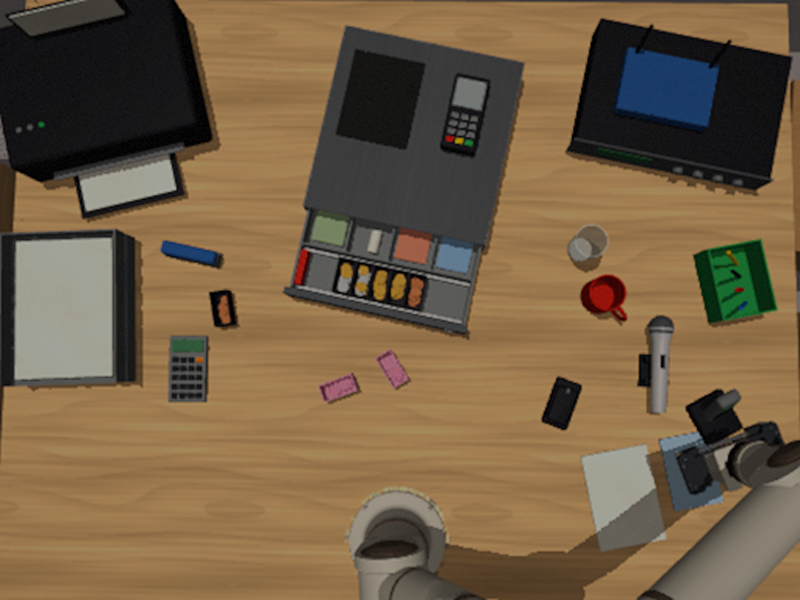

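View pics/scene0b.png

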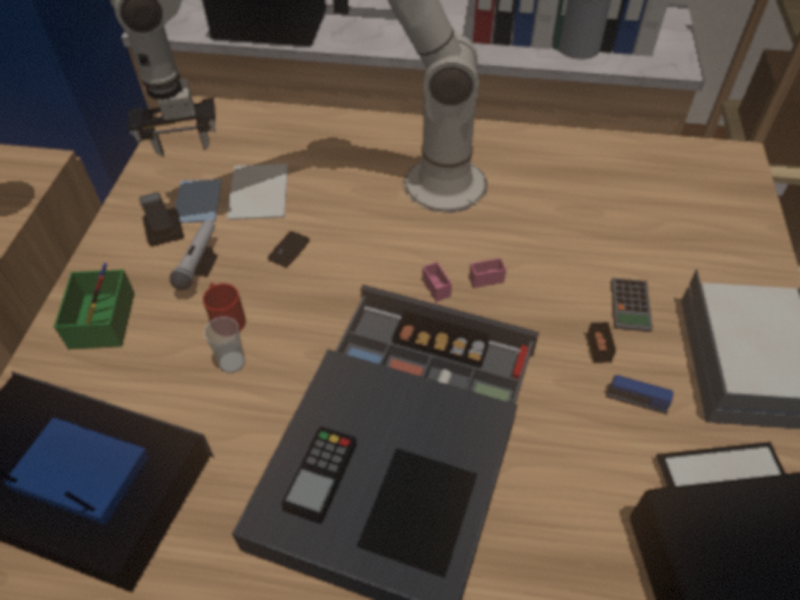

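The top view shows the row of black cups with coins at about (345..420, 270..295) in the enlarged picture and the red stop at (301,267). The front panel runs from (287,292) to (467,332). Possible mix-ups are the pink boxes at (338,388) and (393,370), which are decoys, and the black spare cup at (222,308). I choose the five black cups in the drawer and check them in a close crop.

```bash
cat > h.py <<'E'
import numpy as np,cv2
from scipy.spatial.transform import Rotation as R
def ray(d,u,v):
    K=d["camera_matrix"]; q=d["attitude"]; r=R.from_quat([q[1],q[2],q[3],q[0]])
    return r.apply([(u-K[0,2])/K[0,0],-(v-K[1,2])/K[1,1],-1.])
def at(d,u,v,z):
    w=ray(d,u,v); o=np.array(d["origin"]); return o+w*(z-o[2])/w[2]
def proj(d,p):
    K=d["camera_matrix"]; q=d["attitude"]; r=R.from_quat([q[1],q[2],q[3],q[0]])
    c=r.inv().apply(np.array(p)-d["origin"]); c=c/-c[2]
    return K[0,0]*c[0]+K[0,2], -K[1,1]*c[1]+K[1,2]
E
python3 - <<'E'
import cv2
a=cv2.imread("pics/top0.png")[125:220,175:325]
a=cv2.convertScaleAbs(a,alpha=1.6,beta=15)
cv2.imwrite("pics/crop1.png",cv2.resize(a,None,fx=5,fy=5,interpolation=cv2.INTER_CUBIC))
E
```

```text
(no output)
```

View pics/crop1.png

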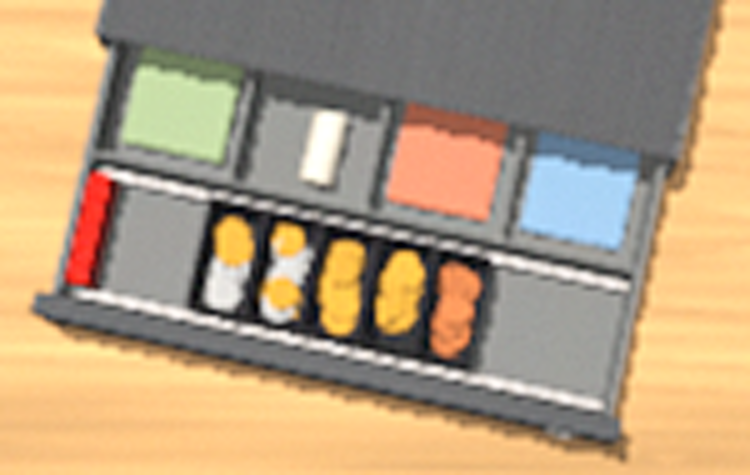

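The crop shows the row of five black cups with coins, with the stop's face near (110,230). The outer top edge of cup5 runs from (492,263) to (472,365). The outer top edge of the panel runs from about (36,312) to (617,440).

```bash
python3 - <<'E'
from h import *
d=dict(np.load("top0.npz"))
P=lambda u,v,z:at(d,(u+.5)/5-.5+175,(v+.5)/5-.5+125,z)
pts=dict(fL=(36,300,81),fR=(620,428,81),fRo=(612,438,81),fLo=(36,315,81),lidL=(100,38,86),lidR=(680,163,86),
 c5far=(492,263,64),c5near=(470,365,64),c1far=(210,203,64),c1near=(192,305,64),stT=(112,175,56),stB=(90,288,56),railR=(628,286,30),railRn=(605,405,30))
w={k:P(*v) for k,v in pts.items()}
for k,v in w.items(): print(k,v.round(1))
y=w['lidL']-w['lidR']; print('lid',np.linalg.norm(y),np.degrees(np.arctan2(-y[0],y[1])))
y=w['fLo']-w['fRo']; print('front',np.linalg.norm(y),np.degrees(np.arctan2(-y[0],y[1])))
th=np.arctan2(-y[0],y[1])
ly=(w['lidL']-w['lidR']);ly/=np.linalg.norm(ly)
X=np.array([ly[1],-ly[0],0]);print("X,Y",X,ly)
lm=(w['lidL']+w['lidR'])/2
print('lidmid',lm)
for k,v in w.items(): print(k,'dx',round(float((v-lm)@X),1),'dy',round(float((v-lm)@ly),1))
E
```

```text
fL [546.3 253.2  81. ]
fR [ 464.5 -144.2   81. ]
fRo [ 457.7 -138.9   81. ]
fLo [536.1 252.9  81. ]
lidL [726.5 213.4  86. ]
lidR [ 644.9 -183.2   86. ]
c5far [577.6 -56.7  64. ]
c5near [507.2 -42.5  64. ]
c1far [616.8 138.1  64. ]
c1near [546.  148.9  64. ]
stT [636.7 207.4  56. ]
stB [557.8 220.6  56. ]
railR [ 566.8 -152.4   30. ]
railRn [ 483.1 -137.    30. ]
lid 404.9984002525663 -11.623899908110548
front 399.57901864567265 -11.320746429830471
X,Y [ 0.97949129 -0.20148652  0.        ] [0.20148652 0.97949129 0.        ]
lidmid [685.68637483  15.09631259  86.        ]
fL dx -184.5 dy 205.2
fR dx -184.6 dy -200.6
fRo dx -192.3 dy -196.8
fLo dx -194.4 dy 202.8
lidL dx 0.0 dy 202.5
lidR dx -0.0 dy -202.5
c5far dx -91.4 dy -92.1
c5near dx -163.2 dy -92.3
c1far dx -92.2 dy 106.6
c1near dx -163.8 dy 102.9
stT dx -86.7 dy 178.5
stB dx -166.7 dy 175.5
railR dx -82.7 dy -188.0
railRn dx -167.8 dy -189.8
```

```bash
cat >> h.py <<'E'
LM=np.array([685.7,15.1,0]);X=np.array([.9797,-.2005,0]);Y=np.array([.2005,.9797,0])
def state():
    from cell import bot
    s=bot.observe(); q=s["tcp_rot"]; r=R.from_quat([q[1],q[2],q[3],q[0]]); return s,r,s["tool_pos"]
def go(dx,dy,z):
    "shift in tool axes (cm) and turn (deg) to TCP at drawer-frame dx,dy, height z; jaw along X"
    s,r,p=state(); t=LM+X*dx+Y*dy+[0,0,z]
    G=R.from_matrix(np.c_[Y,X,[0,0,-1]])
    print("t",round(float(s["clock"]),2),"pos",p.round(1),"drawer",((p-LM)@X).round(1),((p-LM)@Y).round(1),"F_xyz",[round(float(s["contact_force"]@a),1) for a in(X,Y,[0,0,1])],"gap",round(float(s["finger_gap"]),1))
    print("shift cm",(r.inv().apply(t-p)/10).round(2),"turn",np.degrees((r.inv()*G).as_rotvec()).round(1),"q",s["q"].round(2))
E
python3 -c "
from h import *
go(-126,-132,230)"
```

```text
t 0.1 pos [ 226.2 -608.7  247.8] drawer -325.1 -703.3 F_xyz [-0.0, 0.0, -0.3] gap 91.9
shift cm [ 47.13 -37.93   1.85] turn [ -0.1  -0.1 -58. ] q [ 1.48  0.5  -0.43  1.55  0.22  1.14 -0.21]
```

>>> drive_tool(
  targets=[
    {"x":4,"y":-3.2,"wz":-5},
    {"x":8.5,"y":-6.8,"wz":-10},
    {"x":13,"y":-10.5,"wz":-16},
    {"x":17.5,"y":-14,"wz":-22},
    {"x":22,"y":-17.7,"wz":-28},
    {"x":26.5,"y":-21.3,"wz":-34},
    {"x":31,"y":-25,"wz":-40},
    {"x":35.5,"y":-28.6,"wz":-46},
    {"x":39.5,"y":-32,"wz":-51},
    {"x":42,"y":-34,"wz":-54},
  ],
  gripper=0,
)

```text
schema error: expected keys x, y, z, wx, wy, wz
```

```bash
python3 -c "
from h import *
go(-126,-132,120)"
```

```text
t 0.1 pos [ 226.2 -608.7  247.8] drawer -325.1 -703.3 F_xyz [-0.0, 0.0, -0.3] gap 91.9
shift cm [ 47.13 -37.91  12.85] turn [ -0.1  -0.1 -58. ] q [ 1.48  0.5  -0.43  1.55  0.22  1.14 -0.21]
```

>>> drive_tool(
  targets=[
    {"x":4,"y":-3.2,"z":0,"wx":0,"wy":0,"wz":-5},
    {"x":8.5,"y":-6.8,"z":0,"wx":0,"wy":0,"wz":-10},
    {"x":13,"y":-10.5,"z":0,"wx":0,"wy":0,"wz":-16},
    {"x":17.5,"y":-14,"z":0,"wx":0,"wy":0,"wz":-22},
    {"x":22,"y":-17.7,"z":0,"wx":0,"wy":0,"wz":-28},
    {"x":26.5,"y":-21.3,"z":0,"wx":0,"wy":0,"wz":-34},
    {"x":31,"y":-25,"z":0,"wx":0,"wy":0,"wz":-40},
    {"x":35.5,"y":-28.6,"z":0,"wx":0,"wy":0,"wz":-46},
    {"x":39.5,"y":-32,"z":0,"wx":0,"wy":0,"wz":-51},
    {"x":42,"y":-34,"z":0,"wx":0,"wy":0,"wz":-54},
  ],
  gripper=0,
)

```text
clock: 1.35
tool_pos: [502.2, -140.6, 248.4]
tcp_rot: [-0.001, 0.795, 0.607, 0.001]
contact_force: [-1.2, -1.3, 0.3]
finger_gap: 0.9
```

```bash
python3 -c "
from h import *
go(-126,-132,120)"
```

```text
t 1.35 pos [ 502.2 -140.6  248.4] drawer -148.5 -189.3 F_xyz [-0.9, -1.5, 0.3] gap 0.9
shift cm [ 5.84  1.89 12.85] turn [-0.1 -0.1 -3.7] q [ 0.92  0.35 -0.84  1.86  0.29  1.06 -0.3 ]
```

>>> drive_tool(
  targets=[
    {"x":2,"y":0.7,"z":0,"wx":0,"wy":0,"wz":-2},
    {"x":4,"y":1.4,"z":1,"wx":0,"wy":0,"wz":-3.7},
    {"x":5.5,"y":1.8,"z":3,"wx":0,"wy":0,"wz":-3.7},
    {"x":5.8,"y":1.9,"z":6,"wx":0,"wy":0,"wz":-3.7},
    {"x":5.8,"y":1.9,"z":9,"wx":0,"wy":0,"wz":-3.7},
    {"x":5.8,"y":1.9,"z":11.5,"wx":0,"wy":0,"wz":-3.7},
    {"x":5.8,"y":1.9,"z":12.8,"wx":0,"wy":0,"wz":-3.7},
    {"x":5.8,"y":1.9,"z":12.8,"wx":0,"wy":0,"wz":-3.7},
    {"x":5.8,"y":1.9,"z":12.8,"wx":0,"wy":0,"wz":-3.7},
    {"x":5.8,"y":1.9,"z":12.8,"wx":0,"wy":0,"wz":-3.7},
  ],
)

```text
clock: 2.6
tool_pos: [536.6, -89.5, 121.5]
tcp_rot: [-0.0, 0.775, 0.632, 0.001]
contact_force: [-0.4, 0.3, -0.4]
finger_gap: 0.7
```

```bash
python3 - <<'E'
from h import *
from cell import bot
go(-126,-132,54)
d=bot.grab_frame("scene"); np.savez("s1.npz",**d)
f=d["frame"][...,::-1]
u,v=proj(d,LM+X*-126+Y*-132+[0,0,30]); print(u,v)
a=cv2.convertScaleAbs(f[165:255,205:355],alpha=1.6,beta=15)
cv2.imwrite("pics/s1.png",cv2.resize(a,None,fx=5,fy=5,interpolation=cv2.INTER_CUBIC))
E
```

```text
t 2.6 pos [536.6 -89.5 121.5] drawer -125.1 -132.4 F_xyz [-0.4, 0.2, -0.4] gap 0.7
shift cm [ 0.03 -0.1   6.75] turn [ 0.1 -0.1 -0. ] q [ 0.7   0.56 -0.75  1.91  0.5   0.86 -0.5 ]
244.07352812813568 209.52153196935998
```

View pics/s1.png

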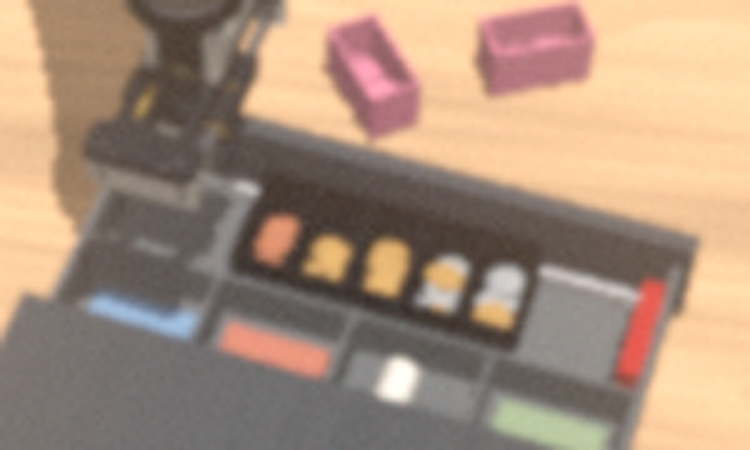

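The fingers hang at about (150,240) over the free bay to the right of cup5 (the cup is at about (260,240)), clear of it. I descend.

>>> drive_tool(
  targets=[
    {"x":0,"y":-0.1,"z":1,"wx":0,"wy":0,"wz":0},
    {"x":0,"y":-0.1,"z":2,"wx":0,"wy":0,"wz":0},
    {"x":0,"y":-0.1,"z":3,"wx":0,"wy":0,"wz":0},
    {"x":0,"y":-0.1,"z":4,"wx":0,"wy":0,"wz":0},
    {"x":0,"y":-0.1,"z":5,"wx":0,"wy":0,"wz":0},
    {"x":0,"y":-0.1,"z":5.8,"wx":0,"wy":0,"wz":0},
    {"x":0,"y":-0.1,"z":6.4,"wx":0,"wy":0,"wz":0},
    {"x":0,"y":-0.1,"z":6.8,"wx":0,"wy":0,"wz":0},
    {"x":0,"y":-0.1,"z":6.8,"wx":0,"wy":0,"wz":0},
    {"x":0,"y":-0.1,"z":6.8,"wx":0,"wy":0,"wz":0},
  ],
)

```text
clock: 3.9
tool_pos: [535.8, -89.2, 53.7]
tcp_rot: [-0.0, 0.775, 0.632, 0.001]
contact_force: [0.8, -0.6, 0.5]
finger_gap: 0.5
```

```bash
python3 -c "
from h import *
go(-126,-95,53)"
```

```text
t 3.9 pos [535.8 -89.2  53.7] drawer -125.9 -132.3 F_xyz [0.9, -0.4, 0.5] gap 0.5
shift cm [ 3.73 -0.01  0.08] turn [ 0.1 -0.1 -0. ] q [ 0.64  0.66 -0.67  1.94  0.59  0.74 -0.58]
```

>>> drive_tool(
  targets=[
    {"x":0.8,"y":0,"z":0,"wx":0,"wy":0,"wz":0},
    {"x":1.6,"y":0,"z":0,"wx":0,"wy":0,"wz":0},
    {"x":2.2,"y":0,"z":0,"wx":0,"wy":0,"wz":0},
    {"x":2.6,"y":0,"z":0,"wx":0,"wy":0,"wz":0},
    {"x":3,"y":0,"z":0,"wx":0,"wy":0,"wz":0},
    {"x":3.4,"y":0,"z":0,"wx":0,"wy":0,"wz":0},
    {"x":3.8,"y":0,"z":0,"wx":0,"wy":0,"wz":0},
    {"x":4.2,"y":0,"z":0,"wx":0,"wy":0,"wz":0},
    {"x":4.6,"y":0,"z":0,"wx":0,"wy":0,"wz":0},
    {"x":5,"y":0,"z":0,"wx":0,"wy":0,"wz":0},
  ],
)

```text
clock: 5.15
tool_pos: [545.6, -43.0, 53.8]
tcp_rot: [0.001, 0.776, 0.631, -0.0]
contact_force: [-0.1, -5.7, 2.1]
finger_gap: 0.6
```

```bash
python3 -c "
from h import *
go(-126,-31,53)"
```

```text
t 5.15 pos [545.6 -43.   53.8] drawer -125.6 -85.0 F_xyz [1.0, -5.6, 2.1] gap 0.6
shift cm [ 5.4  -0.06  0.07] turn [ 0.1  0.1 -0.2] q [ 0.55  0.66 -0.66  1.93  0.59  0.75 -0.67]
```

Pushing at 5.6 N, as expected. I continue.

>>> drive_tool(
  targets=[
    {"x":0.6,"y":0,"z":0,"wx":0,"wy":0,"wz":0},
    {"x":1,"y":0,"z":0,"wx":0,"wy":0,"wz":0},
    {"x":1.4,"y":0,"z":0,"wx":0,"wy":0,"wz":0},
    {"x":1.8,"y":0,"z":0,"wx":0,"wy":0,"wz":0},
    {"x":2.2,"y":0,"z":0,"wx":0,"wy":0,"wz":0},
    {"x":2.6,"y":0,"z":0,"wx":0,"wy":0,"wz":0},
    {"x":3,"y":0,"z":0,"wx":0,"wy":0,"wz":0},
    {"x":3.4,"y":0,"z":0,"wx":0,"wy":0,"wz":0},
    {"x":3.8,"y":-0.05,"z":0,"wx":0,"wy":0,"wz":0},
    {"x":4.2,"y":-0.05,"z":0,"wx":0,"wy":0,"wz":0},
  ],
)

```text
clock: 6.4
tool_pos: [553.4, -5.0, 53.8]
tcp_rot: [0.002, 0.777, 0.63, -0.002]
contact_force: [-1.6, -6.8, 4.2]
finger_gap: 0.5
```

```bash
python3 -c "
from h import *
go(-126,-31,53)"
```

```text
t 6.4 pos [553.4  -5.   53.8] drawer -125.5 -46.2 F_xyz [-0.2, -7.0, 4.2] gap 0.5
shift cm [ 1.52 -0.05  0.07] turn [ 0.   0.3 -0.3] q [ 0.47  0.67 -0.66  1.92  0.6   0.76 -0.74]
```

>>> drive_tool(
  targets=[
    {"x":0.4,"y":0,"z":0,"wx":0,"wy":0,"wz":0},
    {"x":0.6,"y":0,"z":0,"wx":0,"wy":0,"wz":0},
    {"x":0.8,"y":0,"z":0,"wx":0,"wy":0,"wz":0},
    {"x":0.95,"y":0,"z":0,"wx":0,"wy":0,"wz":0},
    {"x":1.1,"y":0,"z":0,"wx":0,"wy":0,"wz":0},
    {"x":1.2,"y":0,"z":0,"wx":0,"wy":0,"wz":0},
    {"x":1.3,"y":0,"z":0,"wx":0,"wy":0,"wz":0},
    {"x":1.4,"y":0,"z":0,"wx":0,"wy":0,"wz":0},
    {"x":1.5,"y":0,"z":0,"wx":0,"wy":0,"wz":0},
    {"x":1.6,"y":0,"z":0,"wx":0,"wy":0,"wz":0},
  ],
)

```text
clock: 7.65
tool_pos: [556.3, 7.0, 53.8]
tcp_rot: [0.004, 0.777, 0.629, -0.004]
contact_force: [-1.9, -6.9, 5.6]
finger_gap: 0.1
```

```bash
python3 -c "
from h import *
go(-126,-31,53)"
```

```text
t 7.65 pos [556.3   7.   53.8] drawer -125.1 -33.9 F_xyz [-0.5, -7.2, 5.6] gap 0.1
shift cm [ 0.29 -0.09  0.08] turn [ 0.   0.6 -0.5] q [ 0.44  0.67 -0.66  1.91  0.6   0.77 -0.77]
```

>>> drive_tool(
  targets=[
    {"x":0.45,"y":0,"z":0,"wx":0,"wy":0,"wz":0},
    {"x":0.55,"y":0,"z":0,"wx":0,"wy":0,"wz":0},
    {"x":0.6,"y":0,"z":0,"wx":0,"wy":0,"wz":0},
    {"x":0.65,"y":0,"z":0,"wx":0,"wy":0,"wz":0},
    {"x":0.7,"y":0,"z":0,"wx":0,"wy":0,"wz":0},
    {"x":0.75,"y":0,"z":0,"wx":0,"wy":0,"wz":0},
    {"x":0.8,"y":0,"z":0,"wx":0,"wy":0,"wz":0},
    {"x":0.8,"y":0,"z":0,"wx":0,"wy":0,"wz":0},
    {"x":0.8,"y":0,"z":0,"wx":0,"wy":0,"wz":0},
    {"x":0.8,"y":0,"z":0,"wx":0,"wy":0,"wz":0},
  ],
)

```text
clock: 8.9
tool_pos: [556.5, 7.0, 53.9]
tcp_rot: [0.006, 0.779, 0.627, -0.009]
contact_force: [-5.8, -15.3, 12.1]
finger_gap: 0.3
```

```bash
python3 - <<'E'
from h import *
from cell import bot
go(-126,-31,53)
d=bot.grab_frame("scene"); np.savez("s2.npz",**d)
a=cv2.convertScaleAbs(d["frame"][165:255,205:355,::-1],alpha=1.6,beta=15)
cv2.imwrite("pics/s2.png",cv2.resize(a,None,fx=5,fy=5,interpolation=cv2.INTER_CUBIC))
E
```

```text
t 8.9 pos [556.5   7.   53.9] drawer -125.0 -33.9 F_xyz [-2.7, -16.1, 12.1] gap 0.3
shift cm [ 0.29 -0.11  0.08] turn [-0.1  1.3 -0.8] q [ 0.43  0.68 -0.65  1.9   0.6   0.78 -0.78]
```

View pics/s2.png

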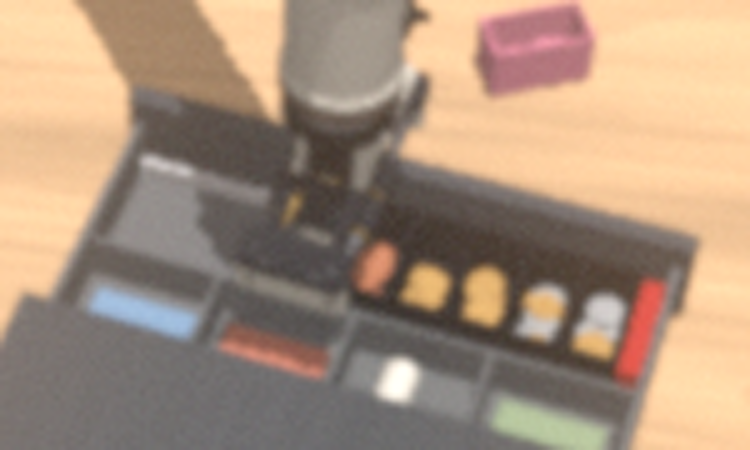

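The force rose to 16 N with no movement, and in the picture cup1 touches the red stop at (620,330), so the row is home. I back off and check where the pink boxes lie relative to the approach to the front panel.

>>> drive_tool(
  targets=[
    {"x":-0.5,"y":0,"z":0,"wx":0,"wy":0,"wz":0},
    {"x":-1.2,"y":0,"z":0,"wx":0,"wy":0,"wz":0},
    {"x":-2,"y":0,"z":0,"wx":0,"wy":1,"wz":-0.8},
    {"x":-2.5,"y":0,"z":0,"wx":0,"wy":1,"wz":-0.8},
    {"x":-2.5,"y":0,"z":-1.5,"wx":0,"wy":1,"wz":-0.8},
    {"x":-2.5,"y":0,"z":-4,"wx":0,"wy":1,"wz":-0.8},
    {"x":-2.5,"y":0,"z":-6.5,"wx":0,"wy":1,"wz":-0.8},
    {"x":-2.5,"y":0,"z":-9,"wx":0,"wy":1,"wz":-0.8},
    {"x":-2.5,"y":0,"z":-10,"wx":0,"wy":1,"wz":-0.8},
    {"x":-2.5,"y":0,"z":-10,"wx":0,"wy":1,"wz":-0.8},
  ],
)

```text
clock: 10.2
tool_pos: [552.3, -14.9, 155.2]
tcp_rot: [0.001, 0.774, 0.633, -0.002]
contact_force: [-0.5, 0.8, -0.1]
finger_gap: 0.5
```

```bash
python3 - <<'E'
from h import *
go(-240,0,150)
d=dict(np.load("top0.npz"))
for u,v in((338,388),(393,370),(357,380),(380,355),(408,382)):
    p=at(d,u*.64,v*.64,40); print(u,v,p.round(),"drawer",((p-LM)@X).round(),((p-LM)@Y).round())
E
```

```text
t 10.2 pos [552.3 -14.9 155.2] drawer -124.6 -56.2 F_xyz [-0.6, 0.7, -0.1] gap 0.5
shift cm [  5.63 -11.53   0.5 ] turn [-0.   0.3  0.1] q [ 0.58  0.53 -0.77  1.87  0.46  0.93 -0.61]
338 388 [331. 135.  40.] drawer -371.0 47.0
393 370 [373.  15.  40.] drawer -307.0 -63.0
357 380 [350.  94.  40.] drawer -345.0 10.0
380 355 [405.  44.  40.] drawer -280.0 -28.0
408 382 [347. -19.  40.] drawer -325.0 -101.0
```

>>> drive_tool(
  targets=[
    {"x":1,"y":-2,"z":0,"wx":0,"wy":0,"wz":0},
    {"x":2.4,"y":-5,"z":0,"wx":0,"wy":0,"wz":0},
    {"x":4,"y":-8,"z":0,"wx":0,"wy":0,"wz":0},
    {"x":5.2,"y":-10.2,"z":0,"wx":0,"wy":0,"wz":0},
    {"x":5.7,"y":-11,"z":0,"wx":0,"wy":0,"wz":0},
    {"x":5.7,"y":-11,"z":0,"wx":0,"wy":0,"wz":0},
    {"x":5.7,"y":-11,"z":2,"wx":0,"wy":0,"wz":0},
    {"x":5.7,"y":-11,"z":4,"wx":0,"wy":0,"wz":0},
    {"x":5.7,"y":-11,"z":5,"wx":0,"wy":0,"wz":0},
    {"x":5.7,"y":-11,"z":5,"wx":0,"wy":0,"wz":0},
  ],
)

```text
clock: 11.45
tool_pos: [455.8, 62.3, 104.4]
tcp_rot: [0.001, 0.775, 0.632, -0.002]
contact_force: [0.6, -0.3, -0.7]
finger_gap: 0.4
```

```bash
python3 - <<'E'
from h import *
from cell import bot
go(-34,0,67)
d=bot.grab_frame("scene"); np.savez("s3.npz",**d)
a=cv2.convertScaleAbs(d["frame"][155:255,205:365,::-1],alpha=1.6,beta=15)
cv2.imwrite("pics/s3.png",cv2.resize(a,None,fx=5,fy=5,interpolation=cv2.INTER_CUBIC))
E
```

```text
t 11.45 pos [455.8  62.3 104.4] drawer -234.7 0.2 F_xyz [0.7, -0.2, -0.7] gap 0.4
shift cm [-1.000e-02  2.008e+01  3.700e+00] turn [-0.1  0.3  0. ] q [ 0.46  0.47 -0.78  2.12  0.49  0.74 -0.84]
```

View pics/s3.png

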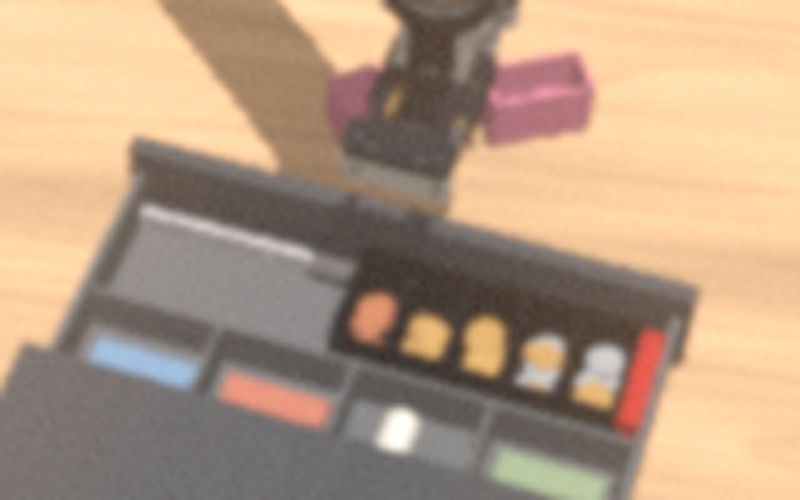

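The row is closed against the stop (cup5 at about (370,315), stop at (640,380)) and the fingers are in front of the panel. I lower them and start pushing the drawer.

>>> drive_tool(
  targets=[
    {"x":0,"y":0,"z":1.5,"wx":0,"wy":0,"wz":0},
    {"x":0,"y":0,"z":3,"wx":0,"wy":0,"wz":0},
    {"x":0,"y":0,"z":3.7,"wx":0,"wy":0,"wz":0},
    {"x":0,"y":0.5,"z":3.7,"wx":0,"wy":0,"wz":0},
    {"x":0,"y":1,"z":3.7,"wx":0,"wy":0,"wz":0},
    {"x":0,"y":1.5,"z":3.7,"wx":0,"wy":0,"wz":0},
    {"x":0,"y":2,"z":3.7,"wx":0,"wy":0,"wz":0},
    {"x":0,"y":2.5,"z":3.7,"wx":0,"wy":0,"wz":0},
    {"x":0,"y":3,"z":3.7,"wx":0,"wy":0,"wz":0},
    {"x":0,"y":3.5,"z":3.7,"wx":0,"wy":0,"wz":0},
  ],
)

```text
clock: 12.75
tool_pos: [490.2, 55.4, 67.9]
tcp_rot: [0.001, 0.775, 0.633, -0.002]
contact_force: [-3.9, 0.7, 2.9]
finger_gap: 0.5
```

```bash
python3 -c "
from h import *
go(-34,0,67)"
```

```text
t 12.75 pos [490.2  55.4  67.9] drawer -199.6 0.2 F_xyz [-4.0, -0.1, 2.9] gap 0.5
shift cm [-0.04 16.56  0.06] turn [-0.1  0.3  0. ] q [ 0.41  0.58 -0.71  2.06  0.58  0.72 -0.87]
```

>>> drive_tool(
  targets=[
    {"x":0,"y":0.7,"z":0,"wx":0,"wy":0,"wz":0},
    {"x":0,"y":1.3,"z":0,"wx":0,"wy":0,"wz":0},
    {"x":0,"y":2,"z":0,"wx":0,"wy":0,"wz":0},
    {"x":0,"y":2.7,"z":0,"wx":0,"wy":0,"wz":0},
    {"x":0,"y":3.4,"z":0,"wx":0,"wy":0,"wz":0},
    {"x":0,"y":4.1,"z":0,"wx":0,"wy":0,"wz":0},
    {"x":0,"y":4.8,"z":0,"wx":0,"wy":0,"wz":0},
    {"x":0,"y":5.5,"z":0,"wx":0,"wy":0,"wz":0},
    {"x":0,"y":6.2,"z":0,"wx":0,"wy":0,"wz":0},
    {"x":0,"y":6.8,"z":0,"wx":0,"wy":0,"wz":0},
  ],
)

```text
clock: 14.0
tool_pos: [557.3, 41.5, 67.7]
tcp_rot: [0.001, 0.775, 0.632, -0.002]
contact_force: [-3.0, 0.1, 2.8]
finger_gap: 0.4
```

```bash
python3 - <<'E'
from h import *
from cell import bot
go(-34,0,67)
d=bot.grab_frame("scene")
a=cv2.convertScaleAbs(d["frame"][155:255,205:365,::-1],alpha=1.6,beta=15)
cv2.imwrite("pics/s4.png",cv2.resize(a,None,fx=5,fy=5,interpolation=cv2.INTER_CUBIC))
E
```

```text
t 14.0 pos [557.3  41.5  67.7] drawer -131.1 0.1 F_xyz [-3.0, -0.5, 2.8] gap 0.4
shift cm [-0.02  9.71  0.06] turn [-0.1  0.3  0. ] q [ 0.4   0.66 -0.69  1.9   0.58  0.8  -0.81]
```

View pics/s4.png

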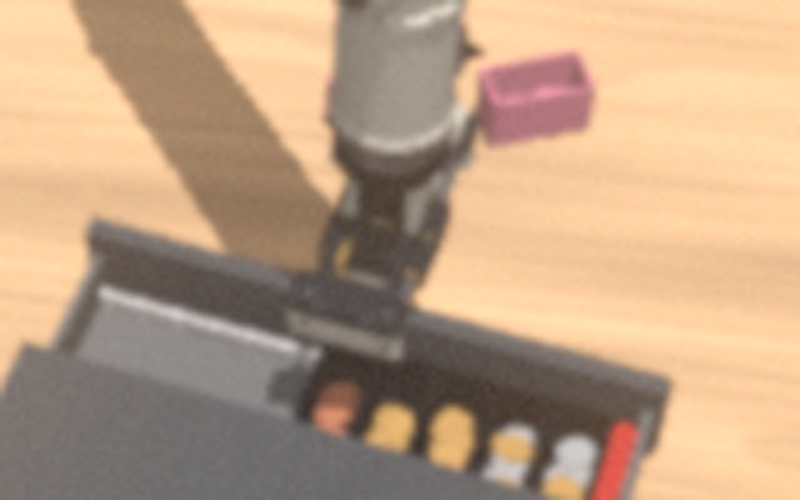

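The drawer is closing evenly and the row is still in place.

>>> drive_tool(
  targets=[
    {"x":0,"y":0.8,"z":0,"wx":0,"wy":0,"wz":0},
    {"x":0,"y":1.6,"z":0,"wx":0,"wy":0,"wz":0},
    {"x":0,"y":2.4,"z":0,"wx":0,"wy":0,"wz":0},
    {"x":0,"y":3.2,"z":0,"wx":0,"wy":0,"wz":0},
    {"x":0,"y":4,"z":0,"wx":0,"wy":0,"wz":0},
    {"x":0,"y":4.8,"z":0,"wx":0,"wy":0,"wz":0},
    {"x":0,"y":5.6,"z":0,"wx":0,"wy":0,"wz":0},
    {"x":0,"y":6.4,"z":0,"wx":0,"wy":0,"wz":0},
    {"x":0,"y":7.1,"z":0,"wx":0,"wy":0,"wz":0},
    {"x":0,"y":7.6,"z":0,"wx":0,"wy":0,"wz":0},
  ],
)

```text
clock: 15.3
tool_pos: [633.4, 26.0, 67.7]
tcp_rot: [0.001, 0.775, 0.632, -0.002]
contact_force: [-3.2, 1.0, -0.8]
finger_gap: 0.6
```

```bash
python3 -c "
from h import *
go(-34,0,67)"
```

```text
t 15.3 pos [633.4  26.   67.7] drawer -53.5 0.2 F_xyz [-3.4, 0.3, -0.8] gap 0.6
shift cm [-0.01  1.95  0.07] turn [-0.   0.2 -0. ] q [ 0.39  0.76 -0.67  1.7   0.59  0.89 -0.73]
```

>>> drive_tool(
  targets=[
    {"x":0,"y":0.4,"z":0,"wx":0,"wy":0,"wz":0},
    {"x":0,"y":0.7,"z":0,"wx":0,"wy":0,"wz":0},
    {"x":0,"y":1,"z":0,"wx":0,"wy":0,"wz":0},
    {"x":0,"y":1.3,"z":0,"wx":0,"wy":0,"wz":0},
    {"x":0,"y":1.5,"z":0,"wx":0,"wy":0,"wz":0},
    {"x":0,"y":1.7,"z":0,"wx":0,"wy":0,"wz":0},
    {"x":0,"y":1.9,"z":0,"wx":0,"wy":0,"wz":0},
    {"x":0,"y":2,"z":0,"wx":0,"wy":0,"wz":0},
    {"x":0,"y":2.1,"z":0,"wx":0,"wy":0,"wz":0},
    {"x":0,"y":2.2,"z":0,"wx":0,"wy":0,"wz":0},
  ],
)

```text
clock: 16.55
tool_pos: [655.0, 21.5, 67.8]
tcp_rot: [0.001, 0.775, 0.632, -0.002]
contact_force: [-3.3, -0.4, -1.0]
finger_gap: 0.6
```

```bash
python3 -c "
from h import *
go(-34,0,67)"
```

```text
t 16.55 pos [655.   21.5  67.8] drawer -31.4 0.1 F_xyz [-3.2, -1.0, -1.0] gap 0.6
shift cm [-0.01 -0.26  0.08] turn [-0.   0.2 -0. ] q [ 0.38  0.79 -0.66  1.65  0.59  0.92 -0.71]
```

Still moving at about 3 N and not stalled yet. I continue slowly.

>>> drive_tool(
  targets=[
    {"x":0,"y":0.15,"z":0,"wx":0,"wy":0,"wz":0},
    {"x":0,"y":0.3,"z":0,"wx":0,"wy":0,"wz":0},
    {"x":0,"y":0.45,"z":0,"wx":0,"wy":0,"wz":0},
    {"x":0,"y":0.6,"z":0,"wx":0,"wy":0,"wz":0},
    {"x":0,"y":0.75,"z":0,"wx":0,"wy":0,"wz":0},
    {"x":0,"y":0.9,"z":0,"wx":0,"wy":0,"wz":0},
    {"x":0,"y":1.05,"z":0,"wx":0,"wy":0,"wz":0},
    {"x":0,"y":1.2,"z":0,"wx":0,"wy":0,"wz":0},
    {"x":0,"y":1.35,"z":0,"wx":0,"wy":0,"wz":0},
    {"x":0,"y":1.5,"z":0,"wx":0,"wy":0,"wz":0},
  ],
)

```text
clock: 17.8
tool_pos: [656.4, 21.1, 67.8]
tcp_rot: [-0.006, 0.774, 0.633, -0.013]
contact_force: [-48.5, 0.7, 38.1]
finger_gap: 0.2
```

```bash
python3 - <<'E'
from h import *
from cell import bot
go(-34,0,67)
d=bot.grab_frame("scene")
a=cv2.convertScaleAbs(d["frame"][155:275,195:355,::-1],alpha=1.6,beta=15)
cv2.imwrite("pics/s5.png",cv2.resize(a,None,fx=5,fy=5,interpolation=cv2.INTER_CUBIC))
E
```

```text
t 17.8 pos [656.4  21.1  67.8] drawer -30.0 0.0 F_xyz [-47.7, -9.0, 38.1] gap 0.2
shift cm [ 0.   -0.4   0.09] turn [-1.4  0.7  0.2] q [ 0.37  0.81 -0.66  1.62  0.58  0.96 -0.7 ]
```

View pics/s5.png

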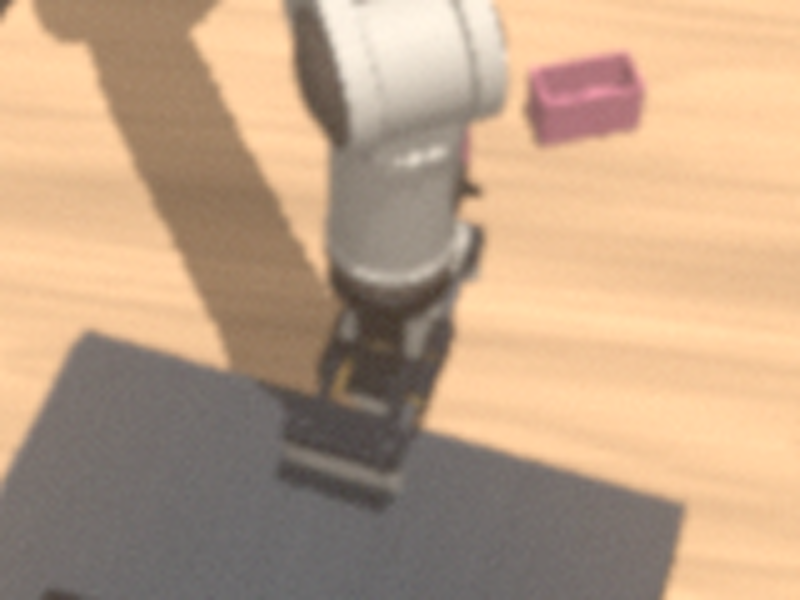

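Hard stop at 48 N, and the panel looks flush with the housing. I back off, keeping level first, then go up and away.

>>> drive_tool(
  targets=[
    {"x":0,"y":-0.6,"z":0,"wx":0,"wy":0,"wz":0},
    {"x":0,"y":-1.5,"z":0,"wx":0,"wy":0,"wz":0},
    {"x":0,"y":-3,"z":0,"wx":-1.4,"wy":0,"wz":0},
    {"x":0,"y":-5,"z":0,"wx":-1.4,"wy":0,"wz":0},
    {"x":0,"y":-7,"z":-1,"wx":-1.4,"wy":0,"wz":0},
    {"x":0,"y":-9,"z":-4,"wx":-1.4,"wy":0,"wz":0},
    {"x":0,"y":-11,"z":-8,"wx":-1.4,"wy":0,"wz":0},
    {"x":0,"y":-13,"z":-12,"wx":-1.4,"wy":0,"wz":0},
    {"x":0,"y":-15,"z":-15,"wx":-1.4,"wy":0,"wz":0},
    {"x":0,"y":-16,"z":-17,"wx":-1.4,"wy":0,"wz":0},
  ],
)

```text
clock: 19.1
tool_pos: [505.1, 54.3, 243.9]
tcp_rot: [0.005, 0.774, 0.634, -0.004]
contact_force: [1.1, -1.0, 0.1]
finger_gap: 0.6
```

>>> drive_tool(
  targets=[
    {"x":-3,"y":-1,"z":0,"wx":0,"wy":0,"wz":0},
    {"x":-6,"y":-1,"z":0,"wx":0,"wy":0,"wz":0},
    {"x":-10,"y":-1,"z":0,"wx":0,"wy":0,"wz":0},
    {"x":-14,"y":-1,"z":0,"wx":0,"wy":0,"wz":0},
    {"x":-18,"y":-1,"z":0,"wx":0,"wy":0,"wz":0},
    {"x":-22,"y":-1,"z":0,"wx":0,"wy":0,"wz":0},
    {"x":-25,"y":-1,"z":0,"wx":0,"wy":0,"wz":0},
    {"x":-26,"y":-1,"z":0,"wx":0,"wy":0,"wz":0},
    {"x":-26,"y":-1,"z":0,"wx":0,"wy":0,"wz":0},
    {"x":-26,"y":-1,"z":0,"wx":0,"wy":0,"wz":0},
  ],
)

```text
clock: 20.35
tool_pos: [444.7, -197.1, 247.2]
tcp_rot: [0.005, 0.773, 0.634, -0.003]
contact_force: [-0.4, -1.3, 0.2]
finger_gap: 0.4
```

```bash
python3 - <<'E'
from h import *
from cell import bot
go(-34,0,67)
d=bot.grab_frame("top"); f=d["frame"][...,::-1]
a=cv2.convertScaleAbs(f[:, 60:460],alpha=1.5,beta=10)
cv2.imwrite("pics/t6.png",cv2.resize(a,None,fx=1.5,fy=1.5,interpolation=cv2.INTER_CUBIC))
a=cv2.convertScaleAbs(f[125:220,175:325],alpha=1.6,beta=15)
cv2.imwrite("pics/t6c.png",cv2.resize(a,None,fx=5,fy=5,interpolation=cv2.INTER_CUBIC))
E
```

```text
t 20.35 pos [ 444.7 -197.1  247.2] drawer -193.5 -256.2 F_xyz [-0.1, -1.4, 0.2] gap 0.4
shift cm [25.74 16.02 17.79] turn [0.2 0.7 0.3] q [ 1.05  0.26 -0.8   1.95  0.23  1.02 -0.05]
```

View pics/t6.png

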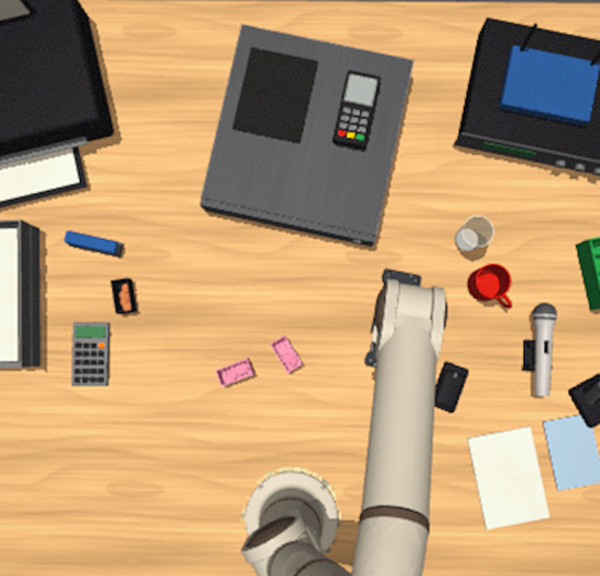

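View pics/t6c.png

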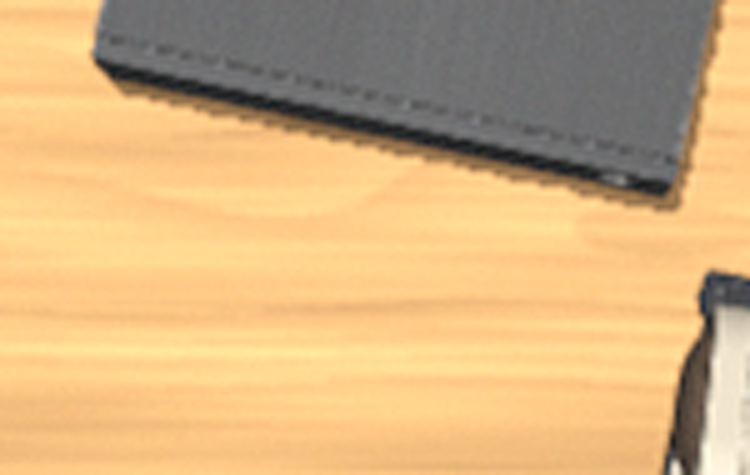

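The panel stands out only by its own thickness (about 22 crop pixels, roughly 15 mm), so the drawer is shut. The arm is clear and the other objects look unmoved.

```bash
python3 -c "
from cell import bot
print(bot.observe()['joint_velocities'].round(3)); print(bot.hand_in())"
```

```text
[-0.002  0.     0.004  0.001  0.003  0.001  0.004]
the job is handed in; nothing more can be done
None
```

The five coin cups are home against the red stop, the drawer is shut, and I handed the job in at about 20 s of the 51 s allowed. The hand-in gave no verdict.

- **Row of cups:** I pushed it about 70 mm along the rail with closed fingertips. It stalled, the force rose from about 7 N to 16 N, and the pictures showed cup1 against the stop with no gaps in the row. The stall came about 2.5 mm short of the point I had estimated from the first picture, which is within measuring error.
- **Drawer:** I pushed it shut at about 3 to 4 N until it hit a hard stop at 48 N, measured at the wrist with the fingers on the panel. That is under the 120 N wrist limit. In the last picture the front panel stands out only by about its own thickness (roughly 15 mm measured, 16 mm given).
- **Everything else:** At the end the arm was still and clear of the till. By eye, the spare cup and the other objects on the desk are where they started.
- **Not checked:** Once the drawer was shut the cups and the coin roll were out of sight. I last saw them, still in place, with the drawer fully out. With it part-way in, the row was still in place and the roll was already hidden.

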